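# Check a trolley brake lever against its stop

### The job

Check the brake handle with the red lever: with the outside of the fingers, press the lever towards its handlebar until it comes up against its stop, let it come all the way out again, then press it in to the stop a second time and finish while still holding it there, so that the gap left to the bar can be measured. Press firmly but do not force it; only push the lever from its outer side, never pinching it, and do not touch the handlebar. Leave the yellow lever and everything else on the bench alone.

Things in the scene. Friction and masses are not known exactly. Their poses are not given: they have to be found in the camera images.
- red_stand: Blue bench stand of the trolley handle with the red lever (the one to check); fixed. Origin on the table under the bar's axis, z up; the bar runs along own y, the lever is on its -x side (the robot's). Foot: x -35 to 95, y 40 to 140 mm, 12 high; post at y = 110. Nothing stands below grip or lever. Lever pivot (vertical) at own (-38, 60, 130) mm; the lever reaches to -y, slanting to -x.
- red_bar: The handlebar of the red-lever handle, fixed, not to be touched; same origin and axes as red_stand. Level, axis 130 mm above the table, own y from -135 to +140 mm; black rubber grip 34 mm thick from y = -135 to +20; a 40 mm clamp round it at y = 45 to 75, reaching 50 mm to -x at the lever's pivot.
- red_pad (a point): Where to press: middle of the red lever's outer face, 125 mm from its pivot, 130 mm above the table. Turns with it: own x square through the lever to the bar, y along it to the pivot. Blade 12 mm thick, 24 high, going on 43 mm past this point to a 26 mm knob. In red_stand's axes at (-88, -57, 130) mm when out, own x 0.36 rad clockwise from above; at the stop (-58, -65, 130), 0.11 rad, 29 mm short of the grip.
- red_lever (a joint): Angle of the red lever, rad: 0 = fully out, where its spring returns it; grows as it is pressed towards the bar; 0.25 = hard against its stop. Pressed at red_pad the spring takes about 4 N at the start, 9 N just before the stop; beyond that the push rises steeply. More than 40 N is forcing it.
- yellow_stand: Blue bench stand of the trolley handle with the yellow lever (not to be checked); fixed. Origin on the table under the bar's axis, z up; the bar runs along own y, the lever is on its -x side (the robot's). Foot: x -35 to 95, y 40 to 140 mm, 12 high; post at y = 110. Nothing stands below grip or lever. Lever pivot (vertical) at own (-38, 60, 130) mm; the lever reaches to -y, slanting to -x.
- yellow_lever (a joint): Angle of the yellow lever, as for the red: 0 = out, 0.25 = at its stop. Leave alone.
- pipe_offcut: short steel pipe ring standing on end, 60 mm outside diameter, 50 mm high; origin at the centre of its underside. Bystander, loose.
- nozzle: copper torch nozzle standing on end, 24 mm diameter, 50 mm high; origin at the centre of its underside. Bystander, loose.
- wire_brush: brush with brown wooden handle, about 180 mm long, lying flat at the left of the bench; origin under its middle, long along its own x. Bystander, loose.
- spray_can: yellow spray can with a pale top, standing, 56 mm diameter, 170 mm high; origin at the centre of its underside. Bystander, loose.
- wire_spool: black plastic wire spool lying flat, 100 mm diameter, 50 mm high; origin at the centre of its underside. Bystander, loose.
- spanner: steel spanner, about 180 mm long, lying flat nearest the robot, less than 20 mm high; origin under its middle, long along its own x. Bystander, loose.

How it is judged:
On the way, in this order (a step that is already met when the one before it is completed fails the run):
1. the red lever is pressed in to its stop by the fingers (value of joint red_lever above 0.23 rad and contact force between the fingers and red_lever above 3 N), for 0.2 s.
2. the red lever has come all the way out again (value of joint red_lever below 0.025 rad), for 0.2 s.
At the end, for the whole second after the job is handed in: The fingers, on the outer side of the red lever, still press it with more than 3 N within 0.02 rad of its stop (joint above 0.23 of 0.25 rad), after one full press and a full return (below 0.025 rad); the yellow lever is out (below 0.05 rad) and every loose thing is within 30 mm of its start (all of step 1 and x of the grasp point in the frame of red_pad below 0 m and value of joint yellow_lever below 0.05 rad and distance of each of pipe_offcut, nozzle, wire_brush, spray_can, wire_spool, spanner from where it was at the start of the episode below 0.03 m); the arm keeps its last pose, push and grip.
It fails at once if the red lever is forced (pushed with more than 40 N) (contact force between the fingers and red_lever above 40 N).
It fails at once if the red lever is pinched or pushed from behind instead of pressed on its outer side (contact force between the fingers and red_lever above 1 N and x of the grasp point in the frame of red_pad above 0 m).
It fails at once if the handlebar is touched (more than 1 N) (contact force between any of the fingers, the arm and red_bar above 1 N).
It fails at once if the yellow lever is pressed (value of joint yellow_lever above 0.05 rad).
It fails at once if a loose thing is moved more than 30 mm or lifted (distance of any of pipe_offcut, nozzle, wire_brush, spray_can, wire_spool, spanner from where it was at the start of the episode above 0.03 m).
It also fails if it takes over 54 s, if anything falls off the work surface, if the arm or the gripper's body presses on something with over 40 N, if the wrist force passes 120 N, or if a joint passes its speed limit or range.

### The arm

A 6-joint arm with a two-finger parallel gripper is mounted at the origin on the work surface. World frame = base frame: x ahead of the robot, y to its left, z up, the work surface at z = 0. Lengths are in m, angles in rad, forces in N, time in s.
With the tool pointing down it reaches from about 0.325 to 0.9 m from the base axis. Payload 6.1 kg.
Tool frame: the origin (TCP) lies at the very end of the fingers, on their centre line; the grasp point (between the pads) lies 19 mm behind it; z points along the fingers, y is the line along which they close (so a half turn about z gives the same grasp; the last joint's range is limited). The gripper opens to 85 mm and grips with 20 to 120 N. Pads are 22 mm wide; open, the fingers measure 114 mm over their backs; the gripper's body (76 mm by 85 mm) begins 54 mm behind the grasp point. The pads swing forward as they close: fully open they stand 13 mm farther back than shut.
Start: joints at [1.085, 0.22, 1.526, -0, 1.395, -0.126], TCP at [0.22, 0.585, 0.231] pointing down, gripper open.
Joint ranges: [-2.98, 2.98], [-0.91, 2.08], [0.09, 2.57], [-1.24, 4.39], [0.2, 2.65], [-2.68, 2.68]. Speed limits (rad/s): [2.57, 2.57, 3.01, 3.14, 3.14, 3.14].

### API

Orientations are given as a unit quaternion [w, x, y, z].
In Python, from station import get_obs, eyes, workorder gives the robot as it stands.
- The arm moves only by the tool step_arm, never from a script. Its argument "motion" is a list that holds one entry, the list of rows, each a list of 4 numbers: the shift along the tool's x, y, z in units of 25 mm (1.0 is 25 mm), then the turn about the tool's z in units of 6 degrees (1.0 is 6 degrees). A call has 1 to 20 rows; each row shifts and turns the commanded pose from where the row before left it, along the tool's axes as they then stand; what a row does not reach is not made up. A row lasts 1/12 s, in which the tool goes at most 41.7 mm and 7.16 degrees, less where a joint would pass 70% of its speed; a pose out of reach is approached as far as the arm can. A call is refused whole if a number of a shift passes 1 or a number of a turn 1, either way. A call with a gripper value outside its range is refused whole. "claw" is the finger opening in mm, from 0 to 85.4, set as the call begins (left out, the last holds). The fingers move at their own pace and stop on an object; "newtons" is the grip in N (left out, the last holds). Time passes only in rows, so rows that do not move let the fingers close. It gives the time, the measured TCP pose, the force, the opening and the grip force at its end, in the units of the state.
- get_obs(): the state, without advancing time (a new reading comes with each control period).
- eyes.snapshot(name): name is "scene" or "top" or "wrist"; returns the picture (420x560x3 uint8, red, green, blue); there is no depth.
- eyes.calibration(name): a dict with "mtx" (3x3 intrinsics, pixels), "world_from_camera" (4x4, takes a point from camera to world coordinates). Camera axes: x right, y down, z forward; pixel columns grow to the right and rows downward; lengths in m; the calibration is good to about 2 mm. A picture is of the moment at which its call begins: read the wrist's pose just before it. calibration takes no time and is no camera call; for the wrist camera it gives the pose at the moment of the call.
- workorder.sign_off(): hands the job in; it is judged then, once.
Trained networks look in the newest picture that a camera, given by its name, has taken for a name from the list of things; names that differ only in an ending like _2 or _b are one class to them, and where a whole thing is asked for, a point or a joint stands for the part that bears it (a point fixed in the world has none). Each returns a list of dicts, best first, with "conf" (0 to 1); they miss things now and then, are a little off and sometimes report something else, mostly with a low value. They report only what shows in the picture. A call takes as long as a camera call.
- eyes.masks_of(label, camera): "pixels" (420x560 bool, what is visible of it) and "extent" ([left, top, right, bottom] in pixels, round what is visible of it).
The state is a dict: "time": time; "joints": joint angles; "qd": joint speeds; "joint_efforts": joint torques, N m; "ee_pos": TCP position; "ee_rot": TCP orientation; "wrist_force": force on the tool from outside, world axes, zero at the start; "ft_torque": the same for the moment, N m; "width": finger opening in m; "grip_force": force on a finger pad.
Only numpy, scipy, OpenCV 4.12 (cv2) and the standard library are available. Lean on these libraries where they do the work, as an engineer would, in place of code of your own. Each camera call takes 0.05 s, during which the arm holds its last target. There are 200 camera calls.

## Working session

There is one attempt and no reset: what is moved stays moved. The work goes in short steps, Python scripts to look and compute and a tool call to move; the robot and the scene stay as the last step left them, time stands still between calls to the robot, and variables do not carry over. Pictures are saved under pics/ and viewed, at most 10 in all, crops included, and the job is handed in when it is done.

Besides the shell and the picture viewer there is one more tool, called after "Request:" in YAML: its name, and indented under it one key for each argument. step_arm: Moves the arm, as the interface text tells. Its arguments: {"type":"object","properties":{"motion":{"type":"array"},"claw":{"type":"number"},"newtons":{"type":"number"}},"required":["motion"]}

```bash
mkdir -p pics; python3 - <<'E'
from station import get_obs, eyes
import cv2,numpy as np
o=get_obs();print({k:np.round(v,3) for k,v in o.items()})
for n in("scene","top"):
    im=eyes.snapshot(n);cv2.imwrite(f"pics/{n}0.png",im[:,:,::-1])
    c=eyes.calibration(n);print(n,np.round(c["mtx"],1).tolist(),np.round(c["world_from_camera"],3).tolist())
    for l in("red_lever","red_bar","red_stand","yellow_lever","yellow_stand","spray_can","wire_spool","pipe_offcut","nozzle","spanner","wire_brush"):
        print(l,[(round(float(d["conf"]),2),np.round(d["extent"]).tolist(),int(d["pixels"].sum())) for d in eyes.masks_of(l,n)][:3])
E
```

```text
{'time': np.float64(0.0), 'joints': array([ 1.085,  0.221,  1.528, -0.   ,  1.395, -0.126]), 'qd': array([-0.001, -0.   ,  0.   , -0.001, -0.001,  0.001]), 'joint_efforts': array([ 1.000e-03, -4.969e+01, -3.894e+01, -0.000e+00,  1.100e-02,
        0.000e+00]), 'ee_pos': array([0.22 , 0.584, 0.23 ]), 'ee_rot': array([-0.   ,  0.179,  0.984, -0.001]), 'wrist_force': array([0.345, 0.625, 0.725]), 'ft_torque': array([ 0.048,  0.017, -0.006]), 'grip_force': np.float64(0.0), 'width': np.float64(0.085)}
scene [[435.9, 0.0, 277.6], [0.0, 435.9, 213.2], [0.0, 0.0, 1.0]] [[-0.796, 0.511, -0.324, 0.914], [0.605, 0.681, -0.413, 0.461], [0.009, -0.525, -0.851, 1.068], [0.0, 0.0, 0.0, 1.0]]
red_lever [(0.6, [353.0, 242.0, 366.0, 326.0], 511)]
red_bar [(0.9, [307.0, 246.0, 373.0, 362.0], 1739)]
red_stand [(0.72, [305.0, 244.0, 368.0, 384.0], 4577)]
yellow_lever [(0.82, [224.0, 110.0, 254.0, 165.0], 420)]
yellow_stand [(0.96, [190.0, 113.0, 269.0, 226.0], 3076), (0.69, [205.0, 247.0, 236.0, 296.0], 1035)]
spray_can [(0.9, [203.0, 248.0, 233.0, 297.0], 1021)]
wire_spool [(0.92, [173.0, 109.0, 204.0, 
[... 354 characters left out ...]
2], [-0.002, -0.129, -0.992, 1.237], [0.0, 0.0, 0.0, 1.0]]
red_lever [(0.62, [160.0, 207.0, 218.0, 249.0], 347)]
red_bar [(0.84, [159.0, 190.0, 233.0, 222.0], 932)]
red_stand []
yellow_lever [(0.88, [344.0, 222.0, 407.0, 243.0], 339)]
yellow_stand [(0.17, [345.0, 224.0, 409.0, 239.0], 297)]
spray_can [(0.91, [255.0, 133.0, 281.0, 164.0], 497)]
wire_spool [(0.65, [413.0, 200.0, 447.0, 230.0], 971)]
pipe_offcut [(0.68, [270.0, 223.0, 288.0, 243.0], 58)]
nozzle [(0.25, [307.0, 190.0, 410.0, 239.0], 2688)]
spanner [(0.64, [252.0, 262.0, 312.0, 284.0], 361)]
wire_brush [(0.97, [127.0, 186.0, 141.0, 252.0], 639), (0.48, [251.0, 268.0, 311.0, 278.0], 415), (0.22, [146.0, 191.0, 234.0, 221.0], 965)]
```

```bash
python3 - <<'E'
import cv2
im=cv2.imread("pics/top0.png");cv2.imwrite("pics/topc.png",cv2.resize(im[120:300,110:460],None,fx=2.28,fy=2.28,interpolation=cv2.INTER_CUBIC))
im=cv2.imread("pics/scene0.png");cv2.imwrite("pics/scenec.png",cv2.resize(im[100:400,150:450],None,fx=2,fy=2,interpolation=cv2.INTER_CUBIC))
E
```

```text
(no output)
```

View pics/topc.png

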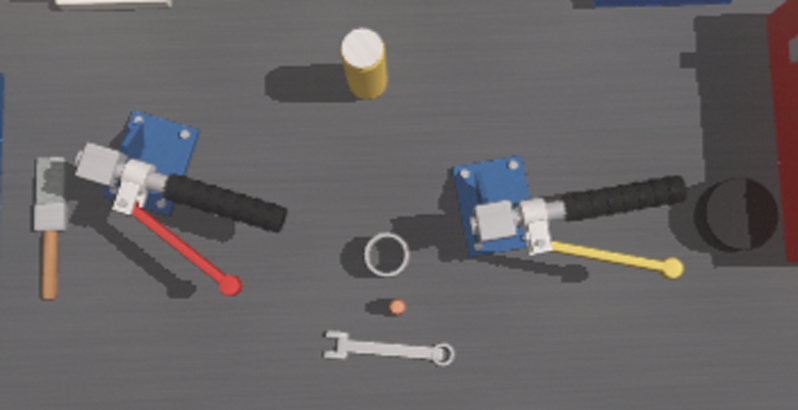

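View pics/scenec.png

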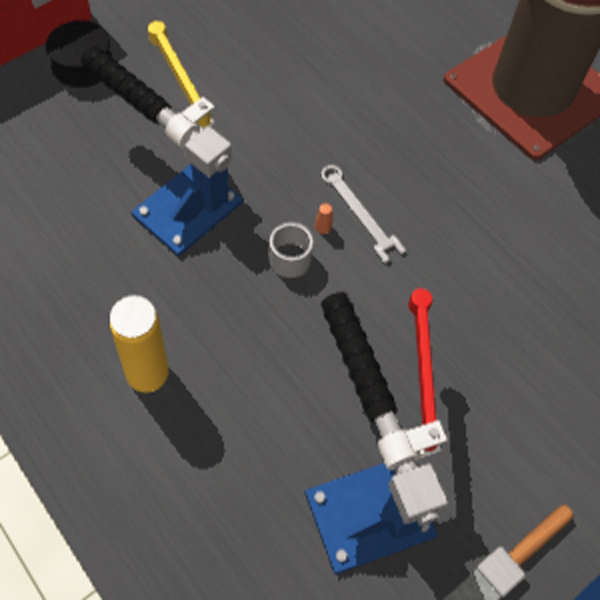

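The top view shows the red handle at left: knob at about full-frame (211,245), grip end near (233,216), and the lever's outer face towards the robot. The bench between lever and robot is clear. The wire brush is to the left, and the pipe ring, nozzle and spanner are to the right.

```bash
cat > h.py <<'E'
import numpy as np
from station import eyes
def proj(n,P):
    c=eyes.calibration(n);T=np.linalg.inv(c["world_from_camera"])
    q=(np.c_[P,np.ones(len(P))]@T.T)[:,:3]@c["mtx"].T
    return q[:,:2]/q[:,2:]
def unproj(n,uv,z):
    c=eyes.calibration(n);T=c["world_from_camera"]
    d=T[:3,:3]@np.linalg.solve(c["mtx"],[*uv,1]);o=T[:3,3]
    return o+d*(z-o[2])/d[2]
def w(p,own):
    own=np.atleast_2d(own).astype(float)/1000;c,s=np.cos(p[2]),np.sin(p[2])
    return np.c_[p[0]+c*own[:,0]-s*own[:,1],p[1]+s*own[:,0]+c*own[:,1],own[:,2]]
E
python3 - <<'E'
from h import *
import cv2
from scipy.optimize import least_squares
piv=np.array([-38,60.]);uy=np.array([.352,.936])
obs=[]
for n in("top","scene"):
    im=cv2.imread(f"pics/{n}0.png").astype(int);b,g,r=im[...,0],im[...,1],im[...,2]
    m=((r>110)&(g<r*.45)&(b<r*.45)).astype(np.uint8)
    box=np.zeros_like(m)
    if n=="top":box[195:260,150:225]=1
    else:box[235:335,340:375]=1
    m*=box
    M=cv2.resize(m*255,None,fx=8,fy=8,interpolation=cv2.INTER_CUBIC)>127
    D=cv2.distanceTransform(M.astype(np.uint8),cv2.DIST_L2,5);v,u=np.unravel_index(D.argmax(),D.shape)
    k=np.array([(u+.5)/8-.5,(v+.5)/8-.5]);print(n,"knob",k,D.max()/8,m.sum(),unproj(n,k,.13))
    vs,us=np.nonzero(m);P=np.c_[us,vs].astype(float);far=np.linalg.norm(P-k,axis=1)>9
    L=cv2.fitLine(P[far].astype(np.float32),cv2.DIST_L2,0,.01,.01).ravel()
    nrm=np.array([-L[1],L[0]]);obs.append((n,k,L[2:],nrm))
gend={"top":(232.8,215.6),"scene":(318,250)}
def own(t,z): return [*(piv-t*uy),z]
def res(p):
    e=[]
    for n,k,c,nr in obs:
        e+=list(proj(n,w(p,own(168,130)))[0]-k)
        # visible blade: centre of visible part slightly above mid
        e+=list((proj(n,w(p,[own(40,137),own(145,137)]))-c)@nr)
        e+=list(.3*(proj(n,w(p,[0,-135,130]))[0]-gend[n]))
    return np.array(e)
s=least_squares(res,[.45,.3,0.2],loss="soft_l1");p=s.x
print("pose",p.round(4),"res",res(p).round(2))
pad=w(p,[[-88,-57,130],[-58,-65,130]]);print(pad.round(4))
np.save("pose.npy",p)
for n in("top","scene"):
    im=cv2.imread(f"pics/{n}0.png")
    pts=[[-38,60,142],own(168,130),[-88,-57,130],[-58,-65,130],[0,-135,130],[0,140,130],[-35,40,12],[95,40,12],[95,140,12],[-35,140,12]]
    o=(110,120) if n=="top" else (270,220)
    f=5
    c=cv2.resize(im[o[1]:o[1]+150 if n=="scene" else 260,o[0]:o[0]+140],None,fx=f if n=="top" else 4,fy=f if n=="top" else 4,interpolation=cv2.INTER_CUBIC);f=f if n=="top" else 4
    for q in proj(n,w(p,pts)): cv2.drawMarker(c,tuple(int(x) for x in ((q-o+.5)*f)),(0,255,0),0,10,1)
    cv2.imwrite(f"pics/fit_{n}.png",c[:600])
E
```

```text
top knob [210.4375 244.6875] 4.1457367 283 [0.46428742 0.20856595 0.13      ]
scene knob [360.0625 249.1875] 5.0434113 485 [0.46005177 0.20724839 0.13      ]
pose [ 0.5865  0.2686 -0.3294] res [ 0.2   0.4   0.3   0.38  0.29  0.38 -0.72  0.91  0.11 -0.12 -0.6  -0.61]
[[0.4848 0.2431 0.13  ]
 [0.5106 0.2259 0.13  ]]
```

```bash
python3 -c "
import cv2,numpy as np
a=cv2.imread('pics/fit_top.png');b=cv2.imread('pics/fit_scene.png');print(a.shape,b.shape)
s=cv2.resize(a,(400,400*a.shape[0]//a.shape[1]));t=cv2.resize(b,(400,400*b.shape[0]//b.shape[1]))
c=np.zeros((max(len(s),len(t)),800,3),np.uint8);c[:len(s),:400]=s;c[:len(t),400:]=t;cv2.imwrite('pics/fit.png',c)"
```

```text
(600, 700, 3) (600, 560, 3)
```

View pics/fit.png

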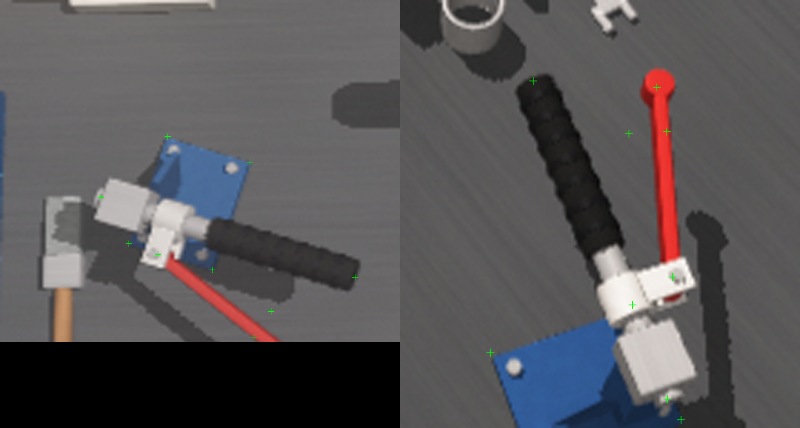

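The fit is good: the pivot, knob, grip end and foot corners all land where they should. I'll press with the closed fingers' flat side (tool -x): turn about 10°, move to 50 mm in front of the pad, then descend.

Request:
step_arm:
  motion:
    - [[0,0,0,0.8],[0,0,0,0.8],[-0.88,-0.38,0,0],[-0.88,-0.38,0,0],[-0.88,-0.38,0,0],[-0.88,-0.38,0,0],[-0.88,-0.38,0,0],[-0.88,-0.38,0,0],[-0.88,-0.38,0,0],[-0.88,-0.38,0,0],[-0.88,-0.38,0,0],[-0.88,-0.38,0,0],[-0.88,-0.38,0,0],[-0.88,-0.38,0,0],[-0.88,-0.38,0,0],[-0.88,-0.38,0,0],[-0.88,-0.38,0,0],[-0.88,-0.38,0,0],[0,0,0,0],[0,0,0,0]]
  claw: 0
  newtons: 20

```text
time: 2.87
ee_pos: [0.4483, 0.2757, 0.2314]
ee_rot: [-0.0, 0.262, 0.965, 0.0]
wrist_force: [-0.3, 0.4, -0.1]
width: -0.0
grip_force: 0.0
```

Request:
step_arm:
  motion:
    - [[0,0,0.8,0],[0,0,0.8,0],[0,0,0.8,0],[0,0,0.8,0],[0,0,0.8,0],[0,0,0.8,0],[0,0,0,0],[0,0,0,0]]

```text
time: 3.53
ee_pos: [0.4462, 0.2769, 0.1105]
ee_rot: [-0.001, 0.26, 0.966, -0.001]
wrist_force: [1.5, 0.1, -0.3]
width: -0.0001
grip_force: 0.0
```

```bash
python3 - <<'E'
from h import *
from station import get_obs
import cv2
o=get_obs();P=o["ee_pos"];p=np.load("pose.npy");a=p[2]-.36
pad=w(p,[-88,-57,130])[0];d=(P-pad)[:2]
print(P.round(4),"in pad frame x,y",d@[np.cos(a),np.sin(a)],d@[-np.sin(a),np.cos(a)])
im=eyes.snapshot("scene")[180:380,240:460,::-1];cv2.imwrite("pics/s1.png",cv2.resize(im,None,fx=3,fy=3,interpolation=cv2.INTER_CUBIC))
E
```

```text
[0.4462 0.2769 0.1105] in pad frame x,y -0.051199408851799764 0.0015341625882821334
```

View pics/s1.png

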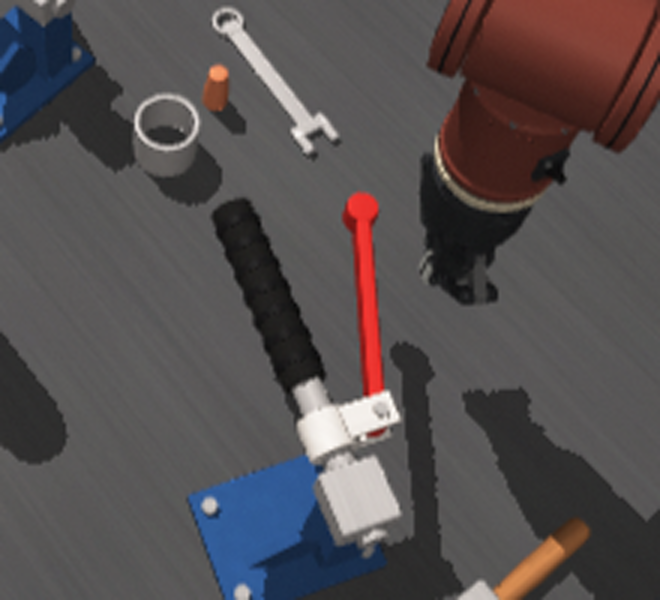

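The fingers are 51 mm in front of the pad and level with it, and the way is clear. I'll advance to a partial press first.

Request:
step_arm:
  motion:
    - [[-0.4,-0.07,0,0],[-0.4,-0.07,0,0],[-0.4,-0.07,0,0],[-0.2,-0.04,0,0],[-0.2,-0.04,0,0],[-0.2,-0.04,0,0],[-0.2,-0.04,0,0],[-0.2,-0.04,0,0],[0,0,0,0],[0,0,0,0]]

```text
time: 4.42
ee_pos: [0.49, 0.2407, 0.1115]
ee_rot: [-0.001, 0.261, 0.965, 0.001]
wrist_force: [-3.9, 5.6, 2.9]
width: -0.0001
grip_force: 2.8
```

Request:
step_arm:
  motion:
    - [[-0.1,-0.02,0,0],[-0.1,-0.02,0,0],[-0.1,-0.02,0,0],[-0.1,-0.02,0,0],[0,0,0,0],[0,0,0,0]]

```text
time: 4.92
ee_pos: [0.4969, 0.2346, 0.1113]
ee_rot: [-0.001, 0.261, 0.965, 0.001]
wrist_force: [-4.0, 7.3, 2.3]
width: -0.0002
grip_force: 3.8
```

Request:
step_arm:
  motion:
    - [[-0.1,0,0,0],[-0.05,0,0,0],[0,0,0,0],[0,0,0,0]]

```text
time: 5.25
ee_pos: [0.4999, 0.2329, 0.1112]
ee_rot: [-0.001, 0.26, 0.965, 0.001]
wrist_force: [-5.5, 7.6, 3.2]
width: 0.0001
grip_force: 4.0
```

Request:
step_arm:
  motion:
    - [[-0.05,0,0,0],[-0.05,0,0,0],[0,0,0,0],[0,0,0,0]]

```text
time: 5.58
ee_pos: [0.502, 0.2317, 0.1112]
ee_rot: [-0.002, 0.26, 0.965, 0.001]
wrist_force: [-5.3, 7.1, 1.9]
width: -0.0001
grip_force: 4.2
```

Request:
step_arm:
  motion:
    - [[-0.05,0,0,0],[-0.04,0,0,0],[0,0,0,0],[0,0,0,0]]

```text
time: 5.92
ee_pos: [0.5027, 0.2313, 0.1112]
ee_rot: [-0.003, 0.26, 0.966, 0.001]
wrist_force: [-10.6, 10.3, 4.3]
width: 0.0001
grip_force: 6.8
```

The force jumped to 15 N while the motion stalled, which means the stop. I'll add a little more and hold.

Request:
step_arm:
  motion:
    - [[-0.04,0,0,0],[0,0,0,0],[0,0,0,0],[0,0,0,0],[0,0,0,0],[0,0,0,0]]

```text
time: 6.42
ee_pos: [0.5029, 0.2313, 0.1112]
ee_rot: [-0.004, 0.26, 0.966, 0.001]
wrist_force: [-13.7, 12.8, 7.2]
width: 0.0002
grip_force: 8.4
```

```bash
python3 - <<'E'
from h import *
import cv2
im=eyes.snapshot("scene");p=np.load("pose.npy")
f=3;o=(240,180);c=cv2.resize(im[180:380,240:460,::-1],None,fx=f,fy=f,interpolation=cv2.INTER_CUBIC)
a=.11;u=np.array([np.sin(a),np.cos(a)])
for t in(0,168):
    q=proj("scene",w(p,[*(np.array([-38,60])-t*u),130]))[0];print(q)
    cv2.drawMarker(c,tuple(int(x) for x in ((q-o+.5)*f)),(0,255,0),0,12,1)
cv2.imwrite("pics/s2.png",c)
E
```

```text
[363.86513932 318.32110854]
[342.14869436 251.36278497]
```

View pics/s2.png

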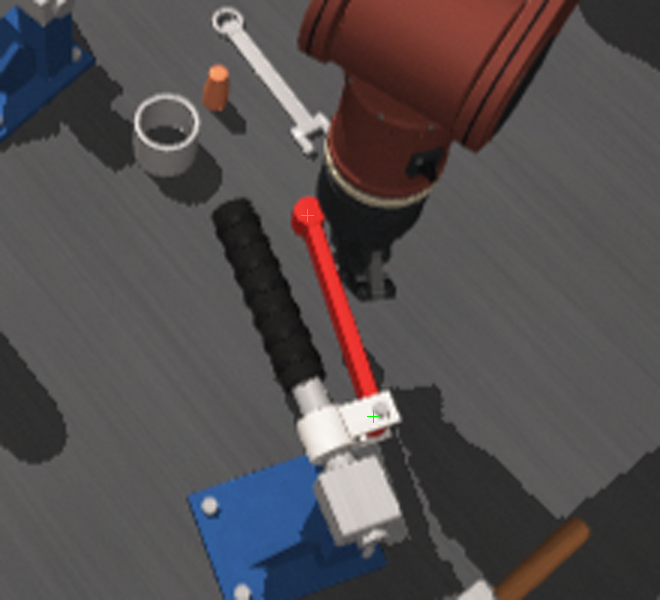

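The knob sits right on the predicted stop position (307,215 in the crop) at about 19 N. Next I'll back off 50 mm so the lever comes fully out.

Request:
step_arm:
  motion:
    - [[-0.0,0,0,0],[0.2,0.04,0,0],[0.2,0.04,0,0],[0.2,0.04,0,0],[0.2,0.04,0,0],[0.2,0.04,0,0],[0.2,0.04,0,0],[0.2,0.04,0,0],[0.2,0.04,0,0],[0.2,0.04,0,0],[0.2,0.04,0,0],[0,0,0,0],[0,0,0,0],[0,0,0,0],[0,0,0,0],[0,0,0,0],[0,0,0,0],[0,0,0,0]]

```text
time: 7.97
ee_pos: [0.4679, 0.2621, 0.1113]
ee_rot: [0.0, 0.261, 0.965, 0.0]
wrist_force: [0.2, 0.7, -0.5]
width: 0.0003
grip_force: 0.0
```

```bash
python3 - <<'E'
from h import *
import cv2
im=eyes.snapshot("scene")
cv2.imwrite("pics/s3.png",cv2.resize(im[180:380,240:460,::-1],None,fx=3,fy=3,interpolation=cv2.INTER_CUBIC))
E
```

```text
(no output)
```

View pics/s3.png

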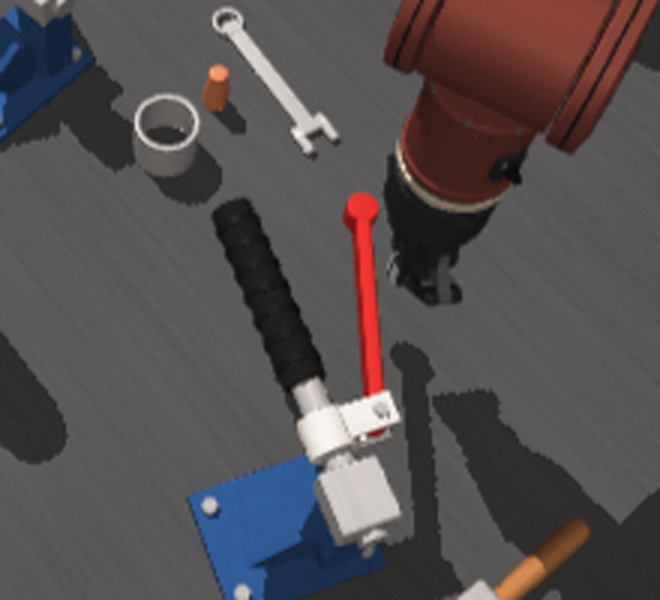

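The knob is back at (360,211), its fully-out position, with zero force and a visible gap to the fingers. Now the second press, slowing down before the stop.

Request:
step_arm:
  motion:
    - [[-0.2,-0.04,0,0],[-0.2,-0.04,0,0],[-0.2,-0.04,0,0],[-0.2,-0.04,0,0],[-0.2,-0.04,0,0],[-0.2,-0.04,0,0],[-0.2,-0.04,0,0],[-0.2,-0.04,0,0],[-0.1,-0.04,0,0],[-0.08,-0.04,0,0],[-0.05,0,0,0],[-0.05,0,0,0],[0,0,0,0],[0,0,0,0],[0,0,0,0]]

```text
time: 9.27
ee_pos: [0.5023, 0.2314, 0.1112]
ee_rot: [-0.002, 0.261, 0.965, 0.001]
wrist_force: [-5.7, 8.8, 1.6]
width: 0.0002
grip_force: 4.3
```

Request:
step_arm:
  motion:
    - [[-0.05,0,0,0],[-0.05,0,0,0],[-0.04,0,0,0],[0,0,0,0],[0,0,0,0],[0,0,0,0],[0,0,0,0],[0,0,0,0],[0,0,0,0]]

```text
time: 10.02
ee_pos: [0.5029, 0.2312, 0.1112]
ee_rot: [-0.004, 0.26, 0.966, 0.001]
wrist_force: [-16.1, 12.5, 7.7]
width: -0.0003
grip_force: 9.6
```

The same stop position is reached with a steady push of about 20 N, so I'm handing in.

```bash
python3 -c "
from station import workorder
print(workorder.sign_off())"
```

```text
the job is handed in; nothing more can be done
None
```

I pressed the red lever to its stop, let it come fully out, and pressed it in again; the job is handed in with the lever held at the stop at about 20 N, and the sign-off returned no verdict.

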